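# Set out the guest-book corner on the hall sideboard

## Robot

A 6-joint arm with a two-finger parallel gripper is mounted at the origin on the work surface. World frame = base frame: x ahead of the robot, y to its left, z up, the work surface at z = 0. Lengths are in m, angles in rad, forces in N, time in s.
With the tool pointing down it reaches from about 0.425 to 1.125 m from the base axis. Payload 14.9 kg.
Tool frame: the origin (TCP) lies between the finger pads; the fingertips stand 11 mm ahead of it and the grasp point (between the pads) lies 8 mm behind it; x points along the fingers, y is the direction in which the jaws open and shut, and the axes are right-handed (so a half turn about x gives the same grasp; the last joint's range is limited). The gripper opens to 91 mm and grips with 3 to 60 N. Pads are 32 mm wide; open, the fingers measure 118 mm over their backs; the gripper's body (76 mm by 178 mm) begins 60 mm behind the grasp point.
Start: joints at [-1.184, 0.379, 1.734, -0, 1.028, -0.033], TCP at [0.285, -0.639, 0.225] pointing down, gripper open.
Joint ranges: [-2.77, 2.77], [-0.74, 2.19], [0, 2.66], [-1.06, 4.2], [0.31, 2.87], [-3.08, 3.08]. Speed limits (rad/s): [1.89, 1.89, 2.39, 3.14, 3.14, 3.14].

## Interface

Orientations are given as [roll, pitch, yaw] about the fixed x, y, z axes, in that order (R = Rz(yaw) Ry(pitch) Rx(roll)).
In Python, from bench import robot, imaging gives the robot as it stands. The module is installed in compiled form; this text tells all that it offers. Calls block until the motion is done:
- robot.move_ptp(position, orientation): joint-space move of the TCP to a pose.
- robot.movel(position, v=0.15, ori=None, guard=None): straight line of the TCP; ori=None keeps the orientation; v is the mean speed in m/s. With guard (N) it stops when the force on the tool has changed by that much, and returns True; else False.
- robot.set_joints(angles): joint-space move.
- robot.gripper_to(opening, grasp_force=None): opening from 0.0 (shut) to 1.0 (fully open); grasp_force is the grip in N (None keeps the last); returns when the fingers have stopped.
- robot.sleep(seconds).
- robot.ik(position, orientation): joint angles nearest the present ones, or None.
- robot.get_obs(): the state.
- imaging.read_camera(name): name is "scene" or "top" or "wrist"; returns a dict with "frame" (420x560x3 uint8, red, green, blue), "camera_matrix" (3x3 intrinsics, pixels), "view" (4x4, takes a point from world to camera coordinates). Camera axes: x right, y up, looking along -z (the intrinsics and any distortion apply to the point x, -y, -z); pixel columns grow to the right and rows downward; lengths in m; the calibration is good to about 2 mm. A picture is of the moment at which its call begins. There is no depth.
A pose or a line that the arm cannot do raises robot.Unreachable and nothing moves.
- robot.finish_job(): hands the job in, once; it reports no verdict.
The state is a dict: "t": time; "joint_positions": joint angles; "dq": joint speeds; "joint_efforts": joint torques, N m; "tool_pos": TCP position; "orientation": TCP orientation; "wrist_force": force on the tool from outside, world axes, zero at the start; "wrist_torque": the same for the moment, N m; "width": opening from 0.0 (shut) to 1.0 (fully open).
Only numpy, scipy, OpenCV 4.12 (cv2) and the standard library are available. Lean on these libraries where they do the work, as an engineer would, in place of code of your own. Each camera call takes 0.05 s, during which the arm holds its last target.

## Task

Guests are due: get the guest-book corner on the sideboard ready. Stand every paint marker on end in the wooden caddy, either way up, each right down on a compartment's floor; turn the candle jar, left standing on the table, so that its label points squarely at the middle of the guest book; and wind the music box's brass key clockwise until it is against its stop. Leave the bowl, the little chest and the glasses case where they are.

Things in the scene. Friction and masses are not known exactly. Their poses are not given: they have to be found in the camera images.
- caddy: Open wooden caddy, 212 long (its x) x 56 wide (its y) x 100 mm high, stuck down; origin at the centre of its underside. Outer walls 8 mm, floor 5 mm thick. Three 12 mm cross walls, as high as the rim, make four compartments in a row along x, centred at x = -78, -26, +26 and +78 mm (y = 0), each 40 x 40 mm inside.
- marker1: Red paint marker: square barrel 20 x 20 mm, 150 mm long, 45 g, white and red with a red cap at +x. Origin at its centre, x along its length. It starts lying flat on the table. May be absent.
- marker2: Blue paint marker, otherwise like marker1. May be absent.
- marker3: Green paint marker, otherwise like marker1. May be absent.
- marker4: Yellow paint marker, otherwise like marker1. May be absent.
- candle: Closed candle jar of cream ceramic with a pale wooden lid: upright cylinder, 60 mm across, 90 mm high, about 350 g, loose on the table. Origin at the centre of its underside, z up. A green label with a white leaf is on its +x side (centre of the label straight along +x); a narrow green seal runs from the label up over the lid's edge, so it shows from above.
- guest_book: Open guest book lying flat beyond the work, dark red cover, white pages, 160 (its x) x 290 (its y) x 15 mm high, fixed. Origin at the centre of its underside.
- music_box: Wooden music box with brass straps, 116 (its x) x 146 (its y) x 70 mm high, stuck down. Origin at the centre of its underside. The key stands upright out of the middle of its top.
- key (a joint): Turn of the music box's winding key about its upright axis, rad: grows as the key is wound clockwise seen from above; 0 = run down, 7.5 = the stop, fully wound. It takes 0.15 to 0.24 N m and stays where it is left (a ratchet holds it).
- key_grip (a point): Point on the key's axis at the height to grip it, 99 mm above the table. The key's flat brass wing is 46 mm long (along this point's x) x 9 mm thick (y) x 26 mm high, from 84 to 110 mm above the table, on a 10 mm thick stem; the frame turns with the key.
- bowl: Blue ceramic bowl, 110 mm across, 45 mm high, loose; not to be disturbed. Origin at the centre of its underside.
- chest: Small wooden chest with dark straps, 94 x 134 x 76 mm high, loose; not to be disturbed. Origin at the centre of its underside.
- glasses_case: Black spectacles case, 160 x 62 x 34 mm high, loose; not to be disturbed. Origin at the centre of its underside.
Mind the look-alikes: they are no part of the job. Leave any red look-alike of the music_box alone.

How it is judged:
By the outcome, as a careful person would: the job done as asked, in the order asked, and still so for the second after the job is handed in, with the robot touching nothing.
Of marker1, marker2, marker3, marker4 only 2 to 4 are there at a start; the rules pass over those that are not, and their reading is None.
At some moment in a run one of marker1, marker2, marker3, marker4 may be knocked a few centimetres aside while the robot is not near it.
Once in a run the grip may slacken for a moment while it holds something.
It also fails if it takes over 210 s, if anything falls off the work surface, if the arm or the gripper's body presses on something with over 40 N, if the wrist force passes 120 N, or if a joint passes its speed limit or range.

## Working session

There is one attempt and no reset: what is moved stays moved. The work goes in short steps, each a Python script; the robot and the scene stay as the last script left them, time stands still between calls to the robot, and variables do not carry over. Pictures are saved under pics/ and viewed, and the job is handed in when it is done.

```bash
mkdir -p pics; ls; python3 - <<'E'
from bench import robot, imaging
import cv2
o=robot.get_obs();print(o)
for n in ["scene","top","wrist"]:
    r=imaging.read_camera(n);cv2.imwrite(f"pics/a_{n}.png",cv2.cvtColor(r["frame"],cv2.COLOR_RGB2BGR))
    print(n,r["camera_matrix"],r["view"],[k for k in r])
E
```

```text
pics
{'t': 0.0, 'joint_positions': array([-1.18429084e+00,  3.79395282e-01,  1.73480615e+00,  2.05588564e-05,
        1.02852144e+00, -3.32970259e-02]), 'dq': array([-0.00174001, -0.00223386,  0.00148322,  0.00115942, -0.00034887,
        0.00171053]), 'joint_efforts': array([ 4.47055327e-04, -7.63732266e+01, -4.34362364e+01,  6.50988333e-02,
        4.23787837e-02, -9.36142897e-05]), 'tool_pos': array([ 0.28515403, -0.63884252,  0.22428498]), 'orientation': array([-1.61966212,  1.56966598,  1.94172242]), 'wrist_force': array([-0.52170376, -0.04077657,  0.09986206]), 'wrist_torque': array([ 0.00063119, -0.04911736, -0.00107652]), 'width': 0.9976399860243033}
scene [[473.49938918   0.         284.10076174]
 [  0.         473.49938918 215.07717938]
 [  0.           0.           1.        ]] [[ 0.82622572  0.5633121  -0.00552571 -0.52490683]
 [-0.38183124  0.56720068  0.72971795  0.10859731]
 [ 0.41419314 -0.60080185  0.68372595 -1.74623457]
 [ 0.          0.          0.          1.        ]] ['frame', 'camera_matrix', 'view']
top [[444.07295314   0.         285.10381333]
 [  0.         444.07295314 211.88143141]
 [  0.           0.           1.        ]] [[-2.09883325e-02 -9.99779696e-01  2.21460074e-04  9.50492484e-02]
 [ 9.94525041e-01 -2.08553401e-02  1.02396275e-01 -5.65911241e-01]
 [-1.02369098e-01  2.36937465e-03  9.94743662e-01 -1.78016380e+00]
 [ 0.00000000e+00  0.00000000e+00  0.00000000e+00  1.00000000e+00]] ['frame', 'camera_matrix', 'view']
wrist [[313.46483698   0.         278.35681427]
 [  0.         313.46483698 205.96848244]
 [  0.           0.           1.        ]] [[ 0.40763894 -0.91314226 -0.00130566 -0.70026074]
 [ 0.8777136   0.39221674 -0.27529053  0.03067728]
 [ 0.25189152  0.11107314  0.96136019 -0.39169719]
 [ 0.          0.          0.          1.        ]] ['frame', 'camera_matrix', 'view']
```

View pics/a_scene.png

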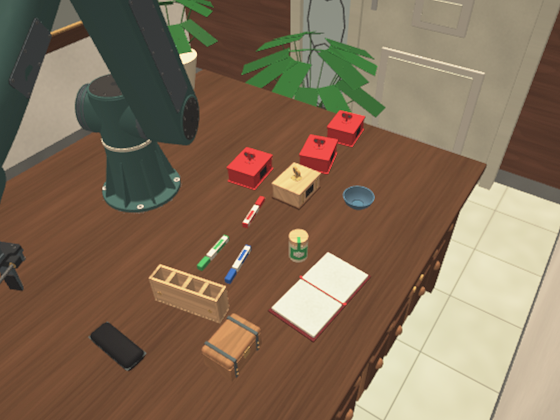

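View pics/a_top.png

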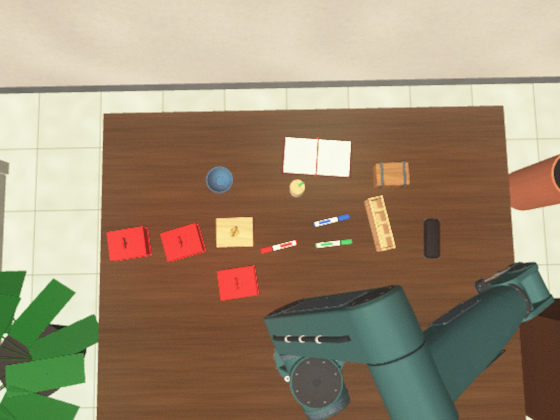

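View pics/a_wrist.png

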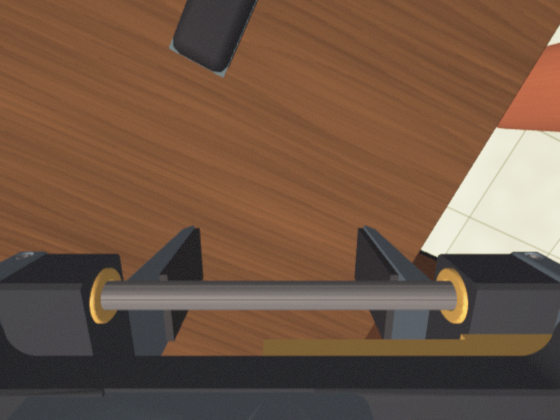

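The scene shows red (≈281,246 top view), blue (≈332,221) and green (≈333,243) markers. The caddy is at (380,223), the candle at (297,187), the book at (317,157), the wooden music box at (235,232), and there are 3 red look-alike boxes. No yellow marker is visible so far. Next I'll do coarse localisation.

```bash
cat > h.py <<'E'
from bench import robot, imaging
import cv2, numpy as np
from scipy.spatial.transform import Rotation as R
def cam(n,save=None):
    r=imaging.read_camera(n)
    if save: cv2.imwrite(f"pics/{save}.png",cv2.cvtColor(r["frame"],cv2.COLOR_RGB2BGR))
    return r
def ray(r,uv):
    K=r["camera_matrix"];V=r["view"];uv=np.atleast_2d(uv).astype(float)
    d=np.c_[(uv[:,0]-K[0,2])/K[0,0],-(uv[:,1]-K[1,2])/K[1,1],-np.ones(len(uv))]
    return -V[:3,:3].T@V[:3,3], d@V[:3,:3]
def plane(r,uv,z):
    c,d=ray(r,uv); return c+d*((z-c[2])/d[:,2])[:,None]
def proj(r,P):
    P=np.atleast_2d(P);p=P@r["view"][:3,:3].T+r["view"][:3,3];K=r["camera_matrix"]
    return np.c_[K[0,0]*p[:,0]/-p[:,2]+K[0,2],K[1,1]*-p[:,1]/-p[:,2]+K[1,2]]
def tri(obs):  # [(r,uv),...]
    A=np.zeros((3,3));b=np.zeros(3)
    for r,uv in obs:
        c,d=ray(r,uv);d=d[0]/np.linalg.norm(d[0]);M=np.eye(3)-np.outer(d,d);A+=M;b+=M@c
    return np.linalg.solve(A,b)
HSV={'red':[((0,130,70),(6,255,255)),((174,130,70),(180,255,255))],'blue':[((105,130,60),(125,255,255))],
 'green':[((45,110,60),(80,255,255))],'yellow':[((24,150,120),(34,255,255))]}
def mask(r,c):
    h=cv2.cvtColor(r["frame"],cv2.COLOR_RGB2HSV);m=0
    for lo,hi in HSV[c]: m=m|cv2.inRange(h,lo,hi)
    return m
def ori(xd,yd):
    x=np.array(xd,float);x/=np.linalg.norm(x);y=np.array(yd,float);y-=x*(x@y);y/=np.linalg.norm(y)
    return R.from_matrix(np.c_[x,y,np.cross(x,y)]).as_euler('xyz')
def down(yaw): # tool down, jaw axis at angle yaw from +x
    return ori([0,0,-1],[np.cos(yaw),np.sin(yaw),0])
E
python3 - <<'E'
from h import *
t=cam("top");s=cam("scene")
for n,a,z in [('red',(279,246),.02),('blue',(332,221),.02),('green',(333,243),.02),('candle',(297,187),.09),('book',(317,157),.015),('box',(235,232),.07),('key',(236,231),.11),('caddy',(380,223),.1),('bowl',(219,179),.045),('chest',(391,174),.076),('case',(432,239),.034)]:
    P=plane(t,a,z)[0];print(n,P.round(3),'scene px',proj(s,P)[0].round(0))
for r,n in((t,'top'),(s,'scene')):
    for c in HSV:
        k,_,st,ce=cv2.connectedComponentsWithStats(mask(r,c))
        print(n,c,[(tuple(x.round().astype(int)),q[4]) for x,q in zip(ce[1:],st[1:]) if q[4]>8])
im=t["frame"];cv2.imwrite("pics/top_crop.png",cv2.cvtColor(cv2.resize(im[120:310,190:450],None,fx=3,fy=3,interpolation=cv2.INTER_CUBIC),cv2.COLOR_RGB2BGR))
im=s["frame"];cv2.imwrite("pics/sc_crop.png",cv2.cvtColor(cv2.resize(im[130:380,90:380],None,fx=2.4,fy=2.4,interpolation=cv2.INTER_CUBIC),cv2.COLOR_RGB2BGR))
E
```

```text
red [0.43  0.111 0.02 ] scene px [253. 209.]
blue [ 0.527 -0.108  0.02 ] scene px [235. 261.]
green [ 0.437 -0.109  0.02 ] scene px [212. 249.]
candle [0.66  0.034 0.09 ] scene px [297. 234.]
book [ 0.796 -0.054  0.015] scene px [319. 289.]
box [0.488 0.283 0.07 ] scene px [295. 177.]
key [0.489 0.275 0.11 ] scene px [294. 169.]
caddy [ 0.509 -0.286  0.1  ] scene px [187. 279.]
bowl [0.706 0.349 0.045] scene px [358. 195.]
chest [ 0.706 -0.344  0.076] scene px [231. 334.]
case [ 0.445 -0.508  0.034] scene px [114. 340.]
top red [((np.int64(282), np.int64(168)), np.int32(12)), ((np.int64(182), np.int64(242)), np.int32(1257)), ((np.int64(129), np.int64(243)), np.int32(1308)), ((np.int64(286), np.int64(244)), np.int32(21)), ((np.int64(266), np.int64(249)), np.int32(66)), ((np.int64(237), np.int64(283)), np.int32(1207))]
top blue [((np.int64(343), np.int64(217)), np.int32(41)), ((np.int64(325), np.int64(222)), np.int32(12))]
top green [((np.int64(301), np.int64(184)), np.int32(10)), ((np.int64(346), np.int64(242)), np.int32(57)), ((np.int64(326), np.int64(244)), np.int32(15)), ((np.int64
[... 318 characters left out ...]
53), np.int64(218)), np.int32(14)), ((np.int64(244), np.int64(225)), np.int32(28)), ((np.int64(301), np.int64(277)), np.int32(12)), ((np.int64(318), np.int64(316)), np.int32(348))]
scene blue [((np.int64(242), np.int64(255)), np.int32(23)), ((np.int64(230), np.int64(276)), np.int32(94))]
scene green [((np.int64(197), np.int64(6)), np.int32(327)), ((np.int64(189), np.int64(35)), np.int32(752)), ((np.int64(281), np.int64(41)), np.int32(279)), ((np.int64(318), np.int64(77)), np.int32(4651)), ((np.int64(297), np.int64(50)), np.int32(11)), ((np.int64(298), np.int64(250)), np.int32(92)), ((np.int64(218), np.int64(244)), np.int32(17)), ((np.int64(203), np.int64(263)), np.int32(97))]
scene yellow []
```

View pics/top_crop.png

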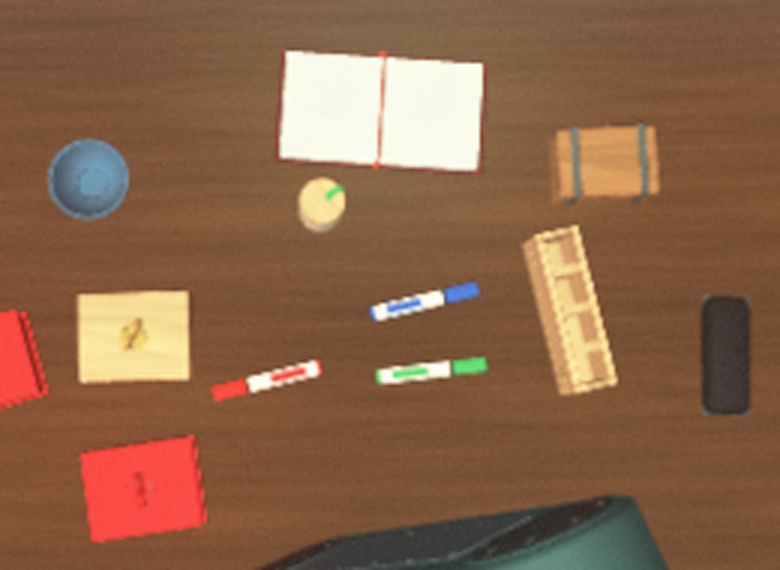

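View pics/sc_crop.png

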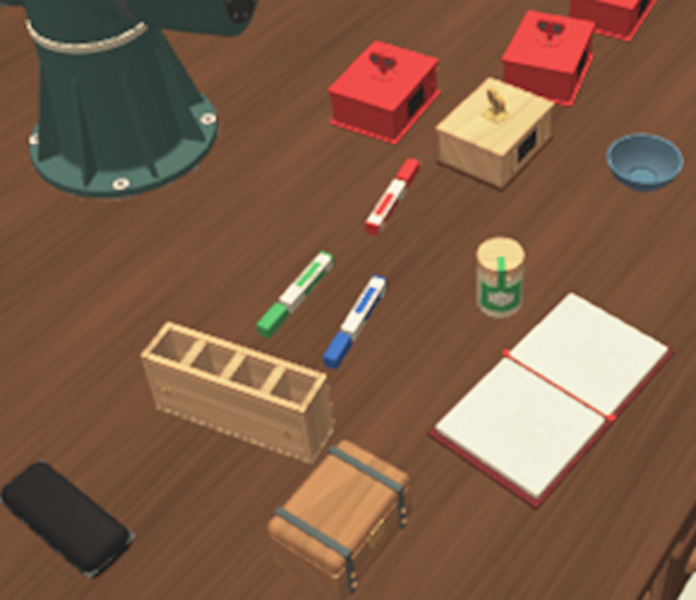

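```bash
python3 - <<'E'
from h import *
w=cam("wrist");V=w["view"];o=robot.get_obs()
c=-V[:3,:3].T@V[:3,3];Rt=R.from_euler('xyz',o['orientation']).as_matrix()
print('cam',c,'in tool',Rt.T@(c-o['tool_pos']),'look in tool',Rt.T@(-V[2,:3]),'up',Rt.T@V[1,:3], 'tool y',Rt[:,1])
q0=o['joint_positions']
for yaw in (0,np.pi):
  for p in ([.45,-.1,.35],[.4,-.1,.35],[.45,-.25,.35]): print(yaw,p,robot.ik(p,down(yaw)))
# placing
for th in (0,10,20,30,40):
  t=np.radians(th)
  for sy in (-1,1):
    for x in (.43,.48,.53,.58):
      for jy in (-1,1):
        q=robot.ik([x,-.286,.135],ori([0,sy*np.cos(t),-np.sin(t)],[jy,0,0]))
        if q is not None: print(th,sy,x,jy,q.round(2))
E
```

```text
cam [ 0.35723171 -0.60805819  0.38436918] in tool [-0.15965888  0.00091612 -0.07837444] look in tool [ 9.61354151e-01 -4.51776783e-04  2.75314351e-01] up [ 2.75314316e-01 -1.38325087e-04 -9.61354257e-01] tool y [ 4.07630031e-01 -9.13147102e-01 -3.58825464e-04]
0 [0.45, -0.1, 0.35] [-0.26923529 -0.16250622  2.0976596   0.          1.20643927 -0.26923529]
0 [0.4, -0.1, 0.35] [-0.30151958 -0.26279443  2.17684212  0.          1.22754497 -0.30151958]
0 [0.45, -0.25, 0.35] [-0.55237589 -0.05865693  2.0053235   0.          1.19492608 -0.55237589]
3.141592653589793 [0.45, -0.1, 0.35] [-0.26923529 -0.16250622  2.0976596   0.          1.20643927  2.87235736]
3.141592653589793 [0.4, -0.1, 0.35] [-0.30151958 -0.26279443  2.17684212  0.          1.22754497  2.84007307]
3.141592653589793 [0.45, -0.25, 0.35] [-0.55237589 -0.05865693  2.0053235   0.          1.19492608  2.58921676]
0 1 0.43 -1 [-0.94  0.87  1.74  0.71  2.    1.91]
0 1 0.43 1 [-0.94  0.87  1.74  0.71  2.   -1.23]
0 1 0.48 -1 [-0.88  0.89  1.67  0.78  2.01  1.97]
0 1 0.48 1 [-0.88  0.89  1.67  0.78  2.01 -1.18]
0 1 0.53 -1 [-0.83  0.9
[... 1222 characters left out ...]
  1.62  2.06]
30 1 0.53 1 [-0.8   0.71  1.69  0.65  1.62 -1.08]
30 1 0.58 -1 [-0.75  0.75  1.61  0.69  1.63  2.11]
30 1 0.58 1 [-0.75  0.75  1.61  0.69  1.63 -1.03]
40 1 0.43 -1 [-0.88  0.55  1.89  0.51  1.46  2.  ]
40 1 0.43 1 [-0.88  0.55  1.89  0.51  1.46 -1.14]
40 1 0.48 -1 [-0.82  0.59  1.82  0.55  1.47  2.05]
40 1 0.48 1 [-0.82  0.59  1.82  0.55  1.47 -1.09]
40 1 0.53 -1 [-0.77  0.63  1.74  0.58  1.48  2.1 ]
40 1 0.53 1 [-0.77  0.63  1.74  0.58  1.48 -1.05]
40 1 0.58 -1 [-0.73  0.68  1.65  0.61  1.5   2.15]
40 1 0.58 1 [-0.73  0.68  1.65  0.61  1.5  -1.  ]<stdin>:7: UserWarning: Gimbal lock detected. Setting third angle to zero since it is not possible to uniquely determine all angles.
```

```bash
cat >> h.py <<'E'
import warnings;warnings.filterwarnings("ignore")
E
python3 - <<'E'
from h import *
q=robot.ik([.36,-.2,.38],down(-np.pi/2));print(q)
robot.move_ptp([.36,-.2,.38],down(-np.pi/2));print(robot.get_obs()['t'])
cam("wrist","b_wrist")
robot.move_ptp([.36,.08,.38],down(-np.pi/2));print(robot.get_obs()['t'])
cam("wrist","b_wrist2")
E
```

```text
[-0.56370613 -0.28944658  2.14296324  0.          1.28807599  1.00709019]
2.025
3.175
```

View pics/b_wrist.png

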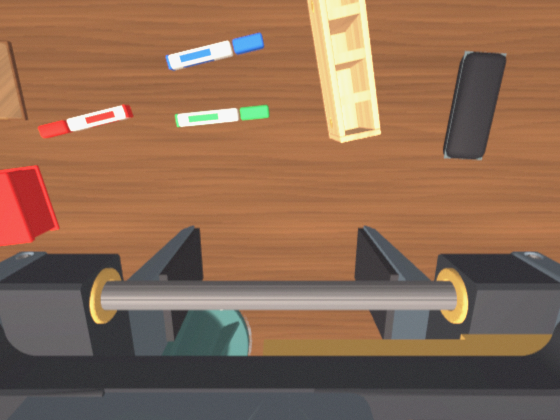

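View pics/b_wrist2.png

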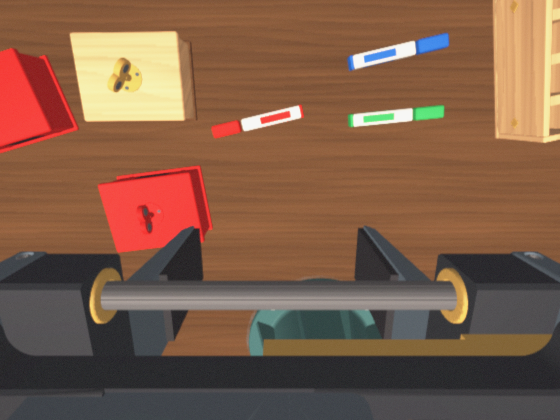

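```bash
cat >> h.py <<'E'
def markers(r,zt=.02,amin=200,v=False):
    h=cv2.cvtColor(r["frame"],cv2.COLOR_RGB2HSV)
    wh=cv2.inRange(h,(0,0,140),(180,70,255));out={}
    for c in HSV:
        m=mask(r,c)
        mm=cv2.morphologyEx(m|wh,cv2.MORPH_CLOSE,np.ones((3,3)))
        k,lab,st,ce=cv2.connectedComponentsWithStats(mm)
        for i in range(1,k):
            comp=lab==i
            nc=(m[comp]>0).sum(); 
            if st[i,4]<amin or nc<.25*st[i,4] or nc>.9*st[i,4]: continue
            ct=max(cv2.findContours(comp.astype(np.uint8),cv2.RETR_EXTERNAL,cv2.CHAIN_APPROX_NONE)[0],key=len)[:,0]
            P=plane(r,ct,zt)[:,:2]
            (cx,cy),(a,b),ang=cv2.minAreaRect((P*1000).astype(np.float32))
            ang=np.radians(ang)
            if a<b: a,b=b,a; ang+=np.pi/2
            if v: print(c,st[i].tolist(),np.round([cx,cy,a,b,np.degrees(ang)],1))
            if 120<a<175 and b<45:
                u=np.array([np.cos(ang),np.sin(ang)])
                if u[1]>0:u=-u
                out[c]=(np.array([cx,cy])/1000,u,a,b)
    return out
E
python3 - <<'E'
from h import *
for p in ([.28,-.1,.48],[.3,-.1,.45],[.33,-.1,.45]):
    q=robot.ik(p,down(-np.pi/2)); print(p,q)
    if q is not None: break
robot.move_ptp(p,down(-np.pi/2));print(robot.get_obs()['t'])
w=cam("wrist","c_wrist");np.save("c_wrist.npy",w,allow_pickle=True)
for c,x in markers(w,v=True).items(): print(c,x)
print('TOP');t=cam("top")
for c,x in markers(t,amin=60,v=True).items(): print(c,x)
E
```

```text
[0.28, -0.1, 0.48] [-0.42147076 -0.59290219  2.15662755  0.          1.57786729  1.14932557]
4.1417
red [123, 60, 82, 31, 1083] [430.  111.4 152.9  22.9 103.1]
green [243, 61, 82, 20, 1022] [ 438.8 -109.6  149.    21.8   95.6]
red (array([0.42995273, 0.11137249]), array([ 0.22671084, -0.97396211]), 152.89454650878906, 22.894634246826172)
green (array([ 0.43882181, -0.10964735]), array([ 0.09718223, -0.9952666 ]), 148.95050048828125, 21.780029296875)
TOP
red [260, 240, 38, 14, 205] [428.5 112.5 151.7  21.6 102.8]
blue [314, 214, 35, 13, 175] [ 531.7 -104.8  143.1   21.8  102.8]
green [315, 239, 37, 9, 195] [ 437.3 -109.2  149.1   21.6   95.9]
red (array([0.4285473 , 0.11250455]), array([ 0.22174218, -0.97510533]), 151.68736267089844, 21.627042770385742)
blue (array([ 0.53167987, -0.10477498]), array([ 0.2221551 , -0.97501134]), 143.140869140625, 21.819377899169922)
green (array([ 0.43726959, -0.10922417]), array([ 0.10270451, -0.99471191]), 149.07310485839844, 21.608736038208008)
```

View pics/c_wrist.png

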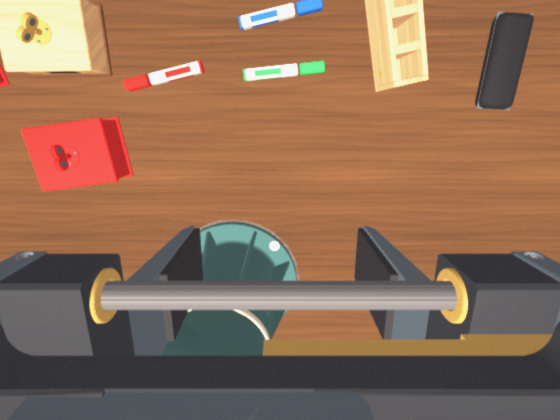

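```bash
python3 - <<'E'
from h import *
p=[.42,-.2,.42]
robot.move_ptp(p,down(-np.pi/2));print(robot.get_obs()['t'])
w=cam("wrist","d_wrist");np.save("d_wrist.npy",w,allow_pickle=True)
for c,x in markers(w,v=True).items(): print(c,x)
h=cv2.cvtColor(w["frame"],cv2.COLOR_RGB2HSV)
pts=plane(w,[(400,80)],.1);print(pts)
print(proj(w,[.51,-.286,.1]), h[60:200:15,330:430:20].tolist())
E
```

```text
5.0
red [62, 140, 86, 30, 1025] [431.8 109.5 156.8  21.1 102.9]
green [132, 0, 19, 25, 247] [658.3  13.5  35.4  25.2  23.8]
green [186, 141, 85, 20, 1013] [ 440.5 -110.5  149.9   21.4   95.6]
red (array([0.43184061, 0.10952635]), array([ 0.22286002, -0.97485046]), 156.80992126464844, 21.06634521484375)
green (array([ 0.44045612, -0.11047323]), array([ 0.09842841, -0.99514413]), 149.85366821289062, 21.361692428588867)
[[ 0.54800057 -0.37302849  0.1       ]]
[[337.59961042 107.8429872 ]] [[[28, 58, 247], [29, 53, 247], [12, 146, 170], [13, 144, 170], [12, 142, 167]], [[14, 119, 217], [20, 104, 245], [12, 141, 156], [12, 143, 168], [13, 142, 167]], [[29, 52, 247], [18, 111, 241], [12, 141, 166], [12, 146, 164], [13, 146, 161]], [[29, 55, 247], [28, 58, 247], [11, 139, 163], [12, 142, 153], [12, 140, 153]], [[26, 74, 247], [20, 104, 245], [12, 143, 164], [12, 137, 167], [12, 141, 166]], [[29, 40, 247], [15, 121, 191], [12, 139, 161], [12, 140, 159], [12, 141, 156]], [[29, 43, 247], [21, 102, 245], [12, 146, 170], [12, 143, 170], [12, 141, 165]], [[19, 108, 244], [14, 121, 169], [13, 141, 176], [12, 145, 162], [12, 140, 162]], [[12, 144, 177], [12, 145, 178], [12, 143, 173], [12, 144, 177], [12, 143, 176]], [[12, 141, 164], [12, 143, 162], [12, 141, 163], [12, 142, 169], [12, 144, 168]]]
```

View pics/d_wrist.png

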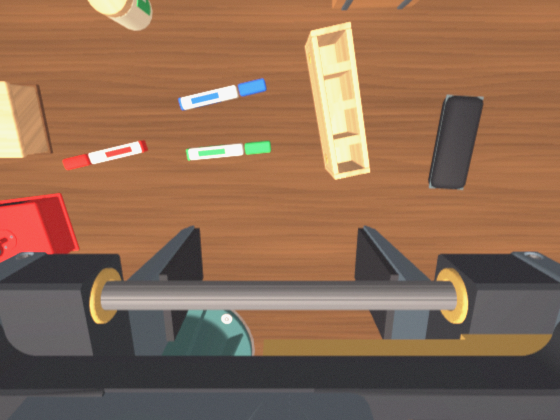

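```bash
cat >> h.py <<'E'
def caddy(r,z=.1,roi=None,v=False):
    h=cv2.cvtColor(r["frame"],cv2.COLOR_RGB2HSV)
    m=cv2.inRange(h,(15,25,225),(35,90,255))
    pc=proj(r,[.51,-.287,.1])[0]
    n=cv2.morphologyEx(m,cv2.MORPH_OPEN,np.ones((2,2)))
    k,lab,st,ce=cv2.connectedComponentsWithStats(n)
    i=min([i for i in range(1,k) if st[i,4]>400],key=lambda i:np.linalg.norm(ce[i]-pc))
    ct=np.argwhere(lab==i)[:,::-1]
    P=plane(r,ct,z)[:,:2]
    (cx,cy),(a,b),ang=cv2.minAreaRect((P*1000).astype(np.float32));ang=np.radians(ang)
    if a<b:a,b=b,a;ang+=np.pi/2
    return np.array([cx,cy])/1000,np.degrees(ang),a,b,st[i]
E
python3 - <<'E'
from h import *
w=np.load("d_wrist.npy",allow_pickle=True).item()
print(caddy(w))
h=cv2.cvtColor(w["frame"],cv2.COLOR_RGB2HSV)
print(h[86:90,245:260:4].tolist())
im=w["frame"][10:200,290:390];cv2.imwrite("pics/caddy.png",cv2.cvtColor(cv2.resize(im,None,fx=3,fy=3,interpolation=cv2.INTER_CUBIC),cv2.COLOR_RGB2BGR))
E
```

```text
(array([ 0.51196579, -0.29269788]), np.float64(11.934696197509767), 210.88455200195312, 56.247982025146484, array([ 312,   24,   59,  156, 3881], dtype=int32))
[[[103, 162, 247], [103, 162, 247], [104, 165, 247], [104, 165, 247]], [[103, 165, 247], [104, 164, 247], [104, 161, 247], [104, 165, 247]], [[104, 164, 247], [104, 162, 247], [104, 163, 247], [104, 163, 247]], [[103, 162, 247], [104, 162, 247], [104, 162, 247], [103, 164, 247]]]
```

View pics/caddy.png

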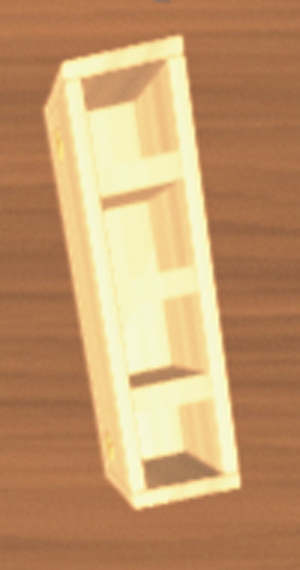

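```bash
sed -i "s/(105,130,60),(125,255,255)/(98,120,60),(125,255,255)/" h.py; python3 - <<'E'
from h import *
w=np.load("d_wrist.npy",allow_pickle=True).item()
P=plane(w,[(310.7,35),(350.7,23.3),(369.3,171.7),(333.5,178.3)],.1)[:,:2];print(P.round(4),P.mean(0))
for i in range(4):
    d=P[i]-P[i-1];print(np.linalg.norm(d),np.degrees(np.arctan2(d[1],d[0])))
print(markers(w)['blue'])
t=cam("top");print(caddy(t))
q=robot.get_obs()['joint_positions']
E
```

```text
[[ 0.6057 -0.2439]
 [ 0.6201 -0.298 ]
 [ 0.4159 -0.3399]
 [ 0.4056 -0.2852]] [ 0.51182059 -0.29175271]
0.20435670411219525 11.64985448690057
0.05600823808754358 -75.11927137823581
0.20838684497681634 -168.4075641120496
0.05571722826024946 100.75163261357585
(array([ 0.53360443, -0.10383427]), array([ 0.21781306, -0.97599051]), 152.035400390625, 22.828765869140625)
(array([ 1.0126781 , -0.30758264]), np.float64(88.80236053466797), 242.18174743652344, 83.01165771484375, array([ 350,   88,   61,   21, 1030], dtype=int32))
```

```bash
cat >> h.py <<'E'
CAD=np.array([.512,-.292]);CY=np.radians(11.8)
Z=np.array([0,0,1.])
def plan(c,u,th,comp,e=.022,gz=None):
    th=np.radians(th)
    if gz is None: gz=.019*np.cos(th)+.016*np.sin(th)+.002
    u=np.r_[u,0];j=np.cross(Z,u)
    d=np.cos(th)*-Z+np.sin(th)*u
    G=np.r_[c,0]-u*(.075-e)+Z*gz; T=G+.008*d
    h=np.array([-np.sin(CY),np.cos(CY),0])
    Rf=np.c_[-Z,-h,np.cross(h,Z)]@np.c_[u,Z,j].T
    cf=np.r_[CAD+comp*np.array([np.cos(CY),np.sin(CY)]),.080]
    Tf=cf+Rf@(T-np.r_[c,.010])
    best=None
    for s in(1,-1):
        og=ori(d,s*j);of=ori(Rf@d,s*(Rf@j))
        qs=[robot.ik(T,og),robot.ik(T+[0,0,.2],og),robot.ik(Tf+[0,0,.12],of),robot.ik(Tf+[0,0,.002],of)]
        if any(q is None for q in qs): print(s,'no ik',[q is None for q in qs]);continue
        cost=abs(np.array(qs)[:,5]).max()+abs(qs[1]-qs[2]).sum()
        if best is None or cost<best[0]: best=(cost,T,og,Tf,of,d,qs)
    return best
VIEW=([.42,-.2,.42],None)
def view():
    robot.move_ptp([.42,-.2,.42],down(-np.pi/2))
    return cam("wrist")
def st(): 
    o=robot.get_obs();print('t %.1f w %.3f tcp %s F %s'%(o['t'],o['width'],o['tool_pos'].round(4),o['wrist_force'].round(1)));return o
E
python3 - <<'E'
from h import *
w=cam("wrist");m=markers(w)
for c,th,k,e in(('green',15,-.026,.022),('blue',15,.026,.022),('red',0,-.078,.026)):
    b=plan(*m[c][:2],th,k,e);print(c,m[c][:2],b[1].round(3),b[3].round(3));print(np.round(b[6],2))
E
```

```text
green (array([ 0.44030652, -0.11042291]), array([ 0.09601813, -0.99537958])) [ 0.435 -0.06   0.017] [ 0.488 -0.304  0.131]
[[-0.04  0.38  2.31 -0.59  0.48  0.4 ]
 [-0.04 -0.04  2.27 -0.33  0.9   0.07]
 [-0.82  0.67  1.62  0.59  2.04 -1.12]
 [-0.82  0.84  1.6   0.56  1.92 -1.21]]
-1 no ik [False, True, False, False]
blue (array([ 0.5333222 , -0.10358737]), array([ 0.2190926 , -0.97570407])) [ 0.522 -0.054  0.017] [ 0.539 -0.293  0.131]
[[-0.02  0.46  2.16 -0.54  0.51  0.22]
 [-0.02  0.1   2.13 -0.33  0.88 -0.04]
 [-0.77  0.71  1.55  0.65  2.04 -1.07]
 [-0.77  0.87  1.53  0.62  1.93 -1.15]]
red (array([0.43194495, 0.10954759]), array([ 0.22830266, -0.97359021])) [0.421 0.157 0.013] [ 0.436 -0.311  0.129]
[[ 0.31  0.39  2.28 -0.    0.47  0.08]
 [ 0.31 -0.01  2.23 -0.    0.92  0.08]
 [-0.89  0.74  1.67  0.61  2.21 -1.18]
 [-0.89  0.92  1.62  0.56  2.1  -1.27]]
```

```bash
cat >> h.py <<'E'
def pick(col,th,comp,e):
    w=view();m=markers(w)
    if col not in m: print('not found',m);return None
    b=plan(*m[col][:2],th,comp,e);_,T,og,Tf,of,d,qs=b
    print(col,m[col],T,Tf)
    np.save("plan.npy",np.r_[Tf,of])
    robot.gripper_to(.5)
    robot.move_ptp(T+[0,0,.10],og)
    w=cam("wrist",f"pre_{col}")
    robot.movel(T+[0,0,.03],v=.15)
    hit=robot.movel(T,v=.05,guard=12)
    print('hit',hit);st()
    robot.gripper_to(0,grasp_force=40);st()
    robot.movel(T+[0,0,.2],v=.2);o=st()
    cam("wrist",f"lift_{col}")
    robot.move_ptp(Tf+[0,0,.12],of);st()
    cam("wrist",f"pp_{col}");cam("scene",f"pps_{col}")
def place():
    p=np.load("plan.npy");Tf=p[:3]
    hit=robot.movel(Tf+[0,0,.002],v=.1,guard=12);print('hit',hit);st();return hit
E
python3 - <<'E'
from h import *
pick('green',15,-.078,.022)
E
python3 -c "
import cv2,numpy as np
a=[cv2.imread(f'pics/{n}_green.png') for n in('pre','lift','pp','pps')]
cv2.imwrite('pics/g4.png',cv2.resize(np.vstack([np.hstack(a[:2]),np.hstack(a[2:])]),(800,600),interpolation=cv2.INTER_AREA))"
```

```text
green (array([ 0.44043497, -0.11041526]), array([ 0.09779077, -0.995207  ]), 149.76608276367188, 21.222795486450195) [ 0.43545454 -0.05972992  0.01676629] [ 0.43703202 -0.31457399  0.13092945]
hit False
t 9.0 w 0.500 tcp [ 0.4354 -0.0597  0.0167] F [ 0.7  0.4 -0.4]
t 9.5 w 0.217 tcp [ 0.4355 -0.0598  0.0169] F [-0.2  0.6  5.4]
t 10.6 w 0.219 tcp [ 0.4348 -0.0597  0.2157] F [-0.4  0.2 -1.5]
t 11.9 w 0.221 tcp [ 0.4372 -0.3136  0.2507] F [-0.3  0.8 -0.3]
```

View pics/g4.png

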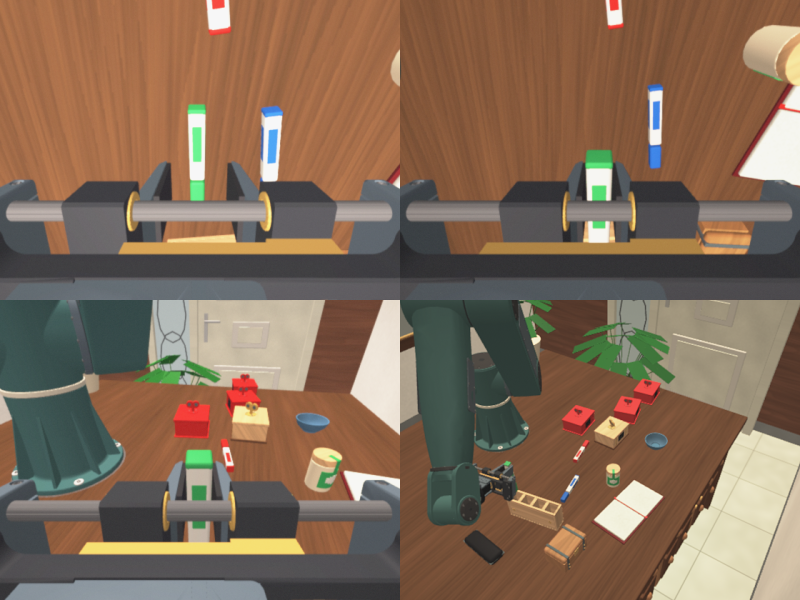

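```bash
python3 -c "
import cv2
a=cv2.imread('pics/pps_green.png');cv2.imwrite('pics/z.png',cv2.resize(a[210:350,40:240],None,fx=4,fy=4,interpolation=cv2.INTER_CUBIC))"
```

```text
(no output)
```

View pics/z.png

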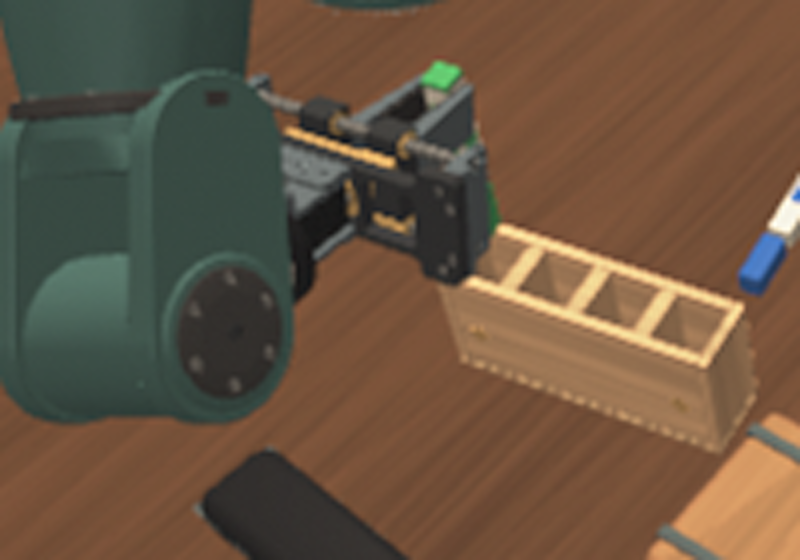

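```bash
python3 - <<'E'
from h import *
s=cam("scene");p=np.load("plan.npy");
c=np.r_[CAD-.078*np.array([np.cos(CY),np.sin(CY)]),.2]
for z in(-.075,0,.075): print((( proj(s,c+[0,0,z])-[40,210])*4).round())
h=np.array([-np.sin(CY),np.cos(CY),0])
for dz in (0,): 
  for L in(.15,.2,.25):
    for z in (.08,.12,.16,.2,.25): print(L,z,((proj(s,np.r_[c[:2],0]-h*L+[0,0,z])-[40,210])*4).round())
E
```

```text
[[481. 227.]]
[[459. 152.]]
[[437.  71.]]
0.15 0.08 [[364. 436.]]
0.15 0.12 [[350. 400.]]
0.15 0.16 [[334. 361.]]
0.15 0.2 [[319. 321.]]
0.15 0.25 [[298. 268.]]
0.2 0.08 [[316. 498.]]
0.2 0.12 [[300. 462.]]
0.2 0.16 [[284. 424.]]
0.2 0.2 [[266. 384.]]
0.2 0.25 [[243. 331.]]
0.25 0.08 [[266. 564.]]
0.25 0.12 [[248. 528.]]
0.25 0.16 [[230. 491.]]
0.25 0.2 [[210. 451.]]
0.25 0.25 [[185. 399.]]
```

The picture matches the predicted upright marker (expected bottom at 481,227, green end seen there). Lowering it now.

```bash
cat >> h.py <<'E'
def release():
    p=np.load("plan.npy");Tf=p[:3];of=p[3:]
    d=R.from_euler('xyz',of).as_matrix()[:,0]
    w0=robot.get_obs()['width'];robot.gripper_to(min(w0+.13,1));st()
    back=Tf+[0,0,.01]-d*np.array([1,1,1])*.075
    robot.movel(back,v=.15)
    robot.movel(back+[0,0,.12],v=.25)
E
python3 - <<'E'
from h import *
if not place():
    release();robot.gripper_to(.5);w=view();cam("wrist","e_wrist");cam("scene","e_scene");print(markers(w));st()
E
python3 -c "
import cv2,numpy as np
a=cv2.imread('pics/e_scene.png')[200:350,100:300];b=cv2.imread('pics/e_wrist.png')
cv2.imwrite('pics/z2.png',np.hstack([cv2.resize(a,(400,300)),cv2.resize(b,(400,300))]))"
```

```text
hit False
t 13.4 w 0.218 tcp [ 0.4372 -0.3148  0.1335] F [0.4 0.2 0.1]
t 13.8 w 0.351 tcp [ 0.4371 -0.3146  0.133 ] F [-0.9 -0.6  0.5]
{'red': (array([0.43189069, 0.10945617]), array([ 0.22540068, -0.97426615]), 156.63995361328125, 20.95524024963379), 'blue': (array([ 0.53347125, -0.10375586]), array([ 0.2159913 , -0.97639529]), 152.04153442382812, 23.04803466796875)}
t 17.6 w 0.499 tcp [ 0.4201 -0.2002  0.4197] F [0.5 0.6 0.1]
```

View pics/z2.png

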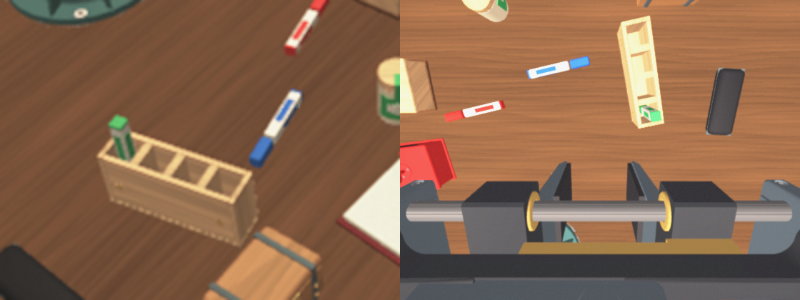

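Green now stands in the nearest compartment. Next is blue.

```bash
python3 - <<'E'
from h import *
pick('blue',15,.078,.022)
s=cam("scene")
c=np.r_[CAD+.078*np.array([np.cos(CY),np.sin(CY)]),.2]
for z in(-.075,0,.075): print((( proj(s,c+[0,0,z])-[90,210])*4).round())
E
python3 -c "
import cv2,numpy as np
a=cv2.imread('pics/pps_blue.png');cv2.imwrite('pics/z3.png',cv2.resize(a[210:350,90:290],None,fx=4,fy=4,interpolation=cv2.INTER_CUBIC))"
```

```text
-1 no ik [False, True, False, False]
blue (array([ 0.53348297, -0.10369012]), array([ 0.21454596, -0.97671389]), 152.04530334472656, 23.17611312866211) [ 0.52255626 -0.05394662  0.01676629] [ 0.58973534 -0.28267261  0.13092945]
hit False
t 20.9 w 0.499 tcp [ 0.5226 -0.0539  0.0167] F [-0.3  0.1  0.3]
t 21.4 w 0.215 tcp [ 0.5226 -0.0539  0.0169] F [-0.1  0.8  2.7]
t 22.6 w 0.217 tcp [ 0.5219 -0.0539  0.2156] F [0.3 1.  0.3]
t 23.7 w 0.217 tcp [ 0.5896 -0.2822  0.25  ] F [0.1 0.1 0.1]
[[481. 295.]]
[[468. 220.]]
[[454. 139.]]
```

View pics/z3.png

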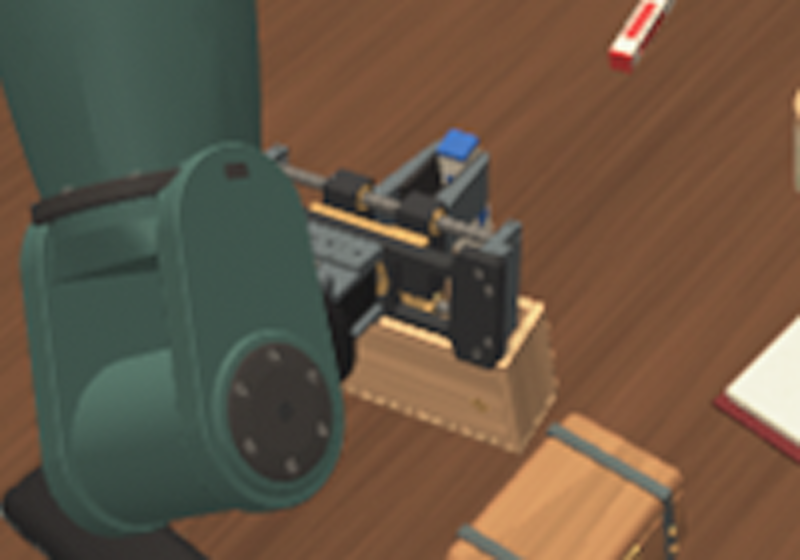

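View pics/pp_blue.png

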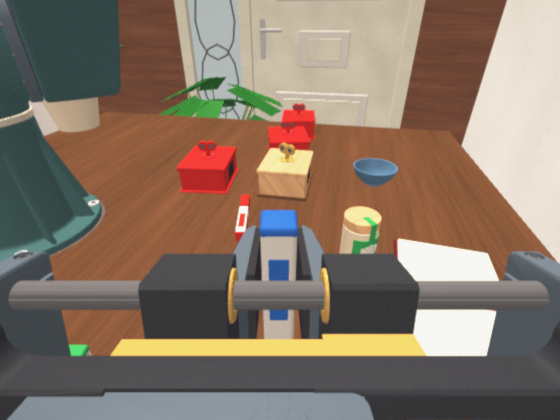

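```bash
python3 - <<'E'
from h import *
if not place():
    release();robot.gripper_to(.5);w=view();cam("wrist","f_wrist");cam("scene","f_scene");print(markers(w));st()
E
python3 -c "
import cv2,numpy as np
a=cv2.imread('pics/f_scene.png')[200:350,100:300];b=cv2.imread('pics/f_wrist.png')
cv2.imwrite('pics/z4.png',np.hstack([cv2.resize(a,(400,300)),cv2.resize(b,(400,300))]))"
```

```text
hit False
t 25.2 w 0.215 tcp [ 0.59   -0.2829  0.1336] F [0.7 0.1 0.2]
t 25.6 w 0.341 tcp [ 0.5898 -0.2827  0.1331] F [-0.   0.7  0.3]
{'red': (array([0.43169247, 0.10948491]), array([ 0.22376458, -0.97464322]), 156.6775360107422, 20.74516487121582)}
t 29.2 w 0.501 tcp [ 0.4202 -0.2002  0.4197] F [0.4 0.1 0.6]
```

View pics/z4.png

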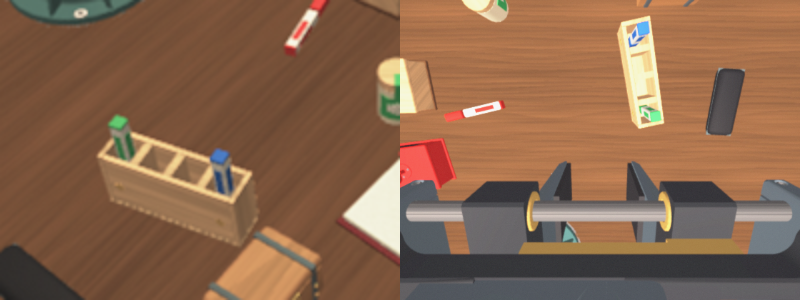

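```bash
python3 - <<'E'
from h import *
C=np.array([.6,0,.45])
for L in np.arange(.14,.36,.02):
    qs=[robot.ik(C+L*np.array([np.sin(a),0,-np.cos(a)]),ori([np.sin(a),0,-np.cos(a)],[0,-1,0])) for a in(0,.5)]
    if any(q is None for q in qs): print(L,None);continue
    print(L.round(2),abs(qs[0]-qs[1])[:3].round(4))
E
```

```text
0.14 [0.004  0.0833 0.1187]
0.16 [0.0033 0.067  0.0988]
0.18 [0.0026 0.0515 0.0787]
0.2 [0.0019 0.0369 0.0586]
0.22 [0.0012 0.0232 0.0383]
0.24 [0.0006 0.0104 0.018 ]
0.26 [0.0001 0.0013 0.0023]
0.28 [0.0007 0.0119 0.0225]
0.3 [0.0013 0.0215 0.0427]
0.32 [0.0018 0.0301 0.0628]
0.34 [0.0024 0.0376 0.0828]
```

```bash
sed -i 's/def pick(col,th,comp,e):/def pick(col,th,comp,e,gz=None):/; s/b=plan(\*m\[col\]\[:2\],th,comp,e);_/b=plan(*m[col][:2],th,comp,e,gz);_/' h.py
python3 - <<'E'
from h import *
pick('red',8,-.026,.026,.026)
s=cam("scene")
c=np.r_[CAD-.026*np.array([np.cos(CY),np.sin(CY)]),.2]
for z in(-.075,0,.075): print((( proj(s,c+[0,0,z])-[90,210])*4).round())
E
python3 -c "
import cv2,numpy as np
a=cv2.imread('pics/pps_red.png');cv2.imwrite('pics/z5.png',cv2.resize(a[210:350,90:290],None,fx=4,fy=4,interpolation=cv2.INTER_CUBIC))"
```

```text
red (array([0.43187134, 0.1094735 ]), array([ 0.22614542, -0.97409355]), 156.69866943359375, 20.81041145324707) [0.421042   0.15611954 0.01807786] [ 0.48820134 -0.30522405  0.12788662]
hit False
t 32.9 w 0.499 tcp [0.421  0.1561 0.018 ] F [1.  0.9 0.6]
t 33.4 w 0.216 tcp [0.4211 0.1562 0.0182] F [-1.1  1.3  4.1]
t 34.5 w 0.217 tcp [0.4204 0.1559 0.2171] F [-0.1  0.2 -1.2]
t 36.4 w 0.217 tcp [ 0.4887 -0.3041  0.2481] F [-0.8  0.1 -0.8]
[[346. 249.]]
[[327. 174.]]
[[307.  93.]]
```

View pics/z5.png

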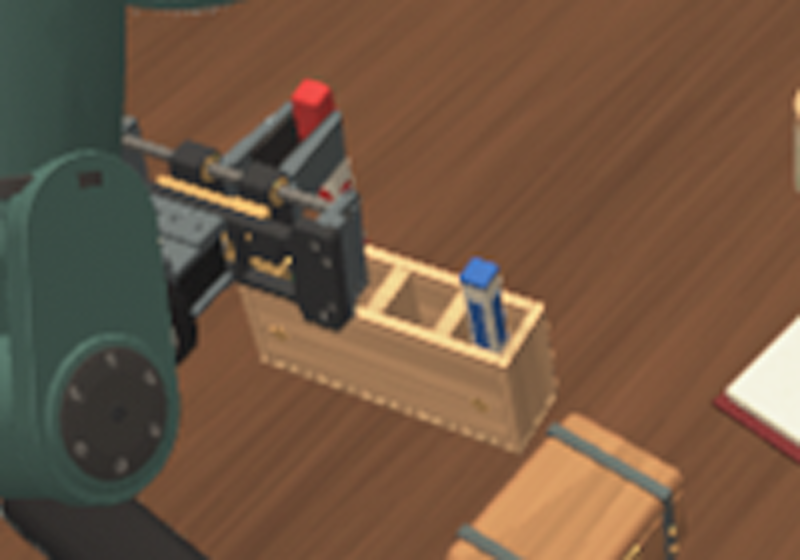

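View pics/pp_red.png

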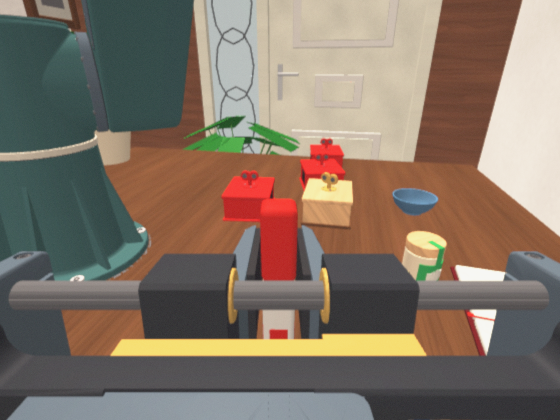

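```bash
python3 - <<'E'
from h import *
if not place():
    release();robot.gripper_to(.9)
    robot.move_ptp([.50,-.06,.42],down(-np.pi/2));w=cam("wrist","g_wrist");np.save("g_wrist.npy",w,allow_pickle=True);cam("scene","g_scene");st()
    t=cam("top","g_top");np.save("g_top.npy",t,allow_pickle=True)
E
python3 -c "
import cv2,numpy as np
a=cv2.imread('pics/g_scene.png')[200:350,100:300]
cv2.imwrite('pics/z6.png',cv2.resize(a,(800,600)))"
```

```text
hit False
t 37.8 w 0.214 tcp [ 0.4884 -0.3054  0.1305] F [-0.1  0.4 -0.6]
t 38.2 w 0.343 tcp [ 0.4882 -0.3052  0.13  ] F [-0.4  0.1  0.8]
t 42.6 w 0.899 tcp [ 0.5001 -0.0603  0.4197] F [ 0.6  0.4 -0.5]
```

View pics/z6.png

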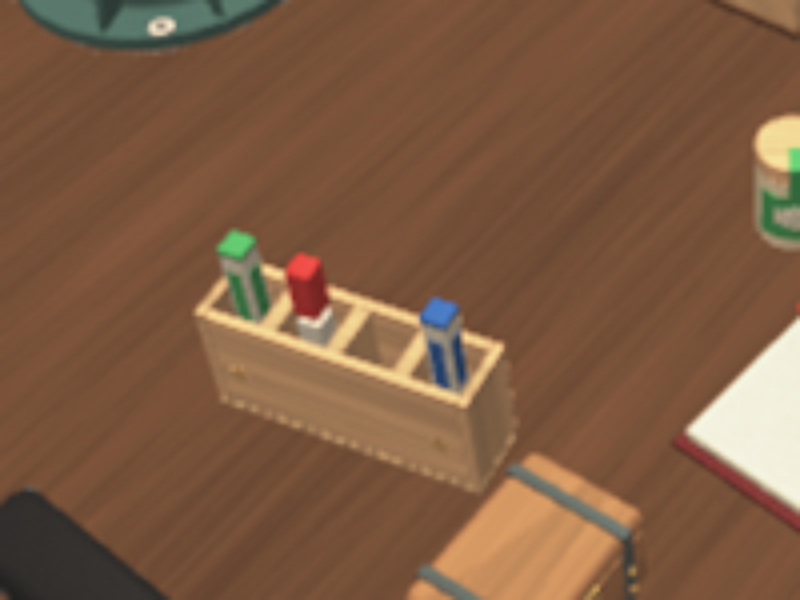

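View pics/g_wrist.png

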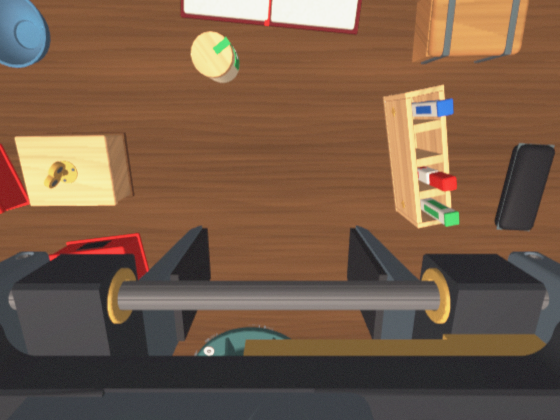

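```bash
python3 - <<'E'
from h import *
robot.move_ptp([.62,0,.42],down(-np.pi/2));w=cam("wrist","h1");np.save("h1.npy",w,allow_pickle=True)
robot.move_ptp([.57,.03,.22],down(-np.pi/2));w=cam("wrist","h2");np.save("h2.npy",w,allow_pickle=True);st()
E
```

```text
t 44.2 w 0.898 tcp [0.5716 0.0297 0.2221] F [ 0.3 -1.   0.4]
```

View pics/h1.png

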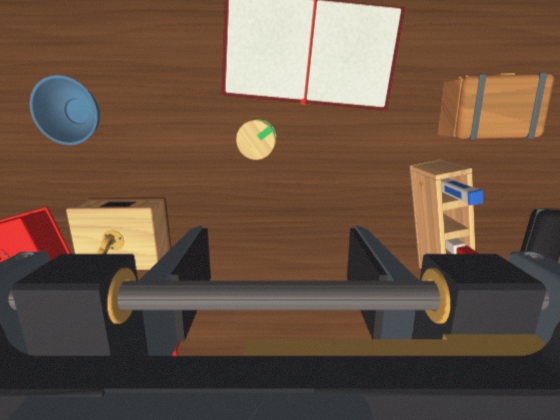

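View pics/h2.png

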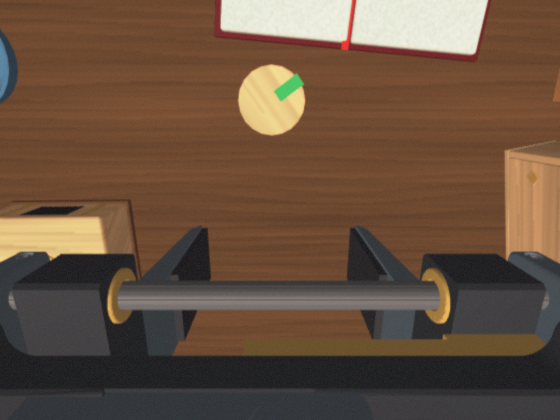

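```bash
cat >> h.py <<'E'
def candle(r,v=False):
    h=cv2.cvtColor(r["frame"],cv2.COLOR_RGB2HSV)
    lid=cv2.inRange(h,(15,40,170),(32,160,255))|mask(r,'green')
    pc=proj(r,[.66,.035,.09])[0]
    k,lab,s,ce=cv2.connectedComponentsWithStats(lid)
    i=min([i for i in range(1,k) if s[i,4]>300],key=lambda i:np.linalg.norm(ce[i]-pc))
    ct=max(cv2.findContours((lab==i).astype(np.uint8),cv2.RETR_EXTERNAL,cv2.CHAIN_APPROX_NONE)[0],key=len)[:,0]
    P=plane(r,ct,.09)[:,:2]*1000
    (cx,cy),(a,b),_=cv2.fitEllipse(P.astype(np.float32))
    g=np.argwhere((mask(r,'green')>0)&(lab==i))[:,::-1]
    G=plane(r,g,.09)[:,:2]*1000
    c=np.array([cx,cy]);dv=G-c;near=np.linalg.norm(dv,axis=1)<34;G=G[near]
    m=G.mean(0)-c; e,V=np.linalg.eigh(np.cov(G.T));ax=V[:,1]*np.sign(V[:,1]@m)
    print('lid',c.round(1),'axes',round(a,1),round(b,1),'seal n',len(G),'ang centroid',np.degrees(np.arctan2(m[1],m[0])).round(1),'axis',np.degrees(np.arctan2(ax[1],ax[0])).round(1))
    return c/1000,np.arctan2(m[1],m[0])
def book(im,r):
    h=cv2.cvtColor(im,cv2.COLOR_RGB2HSV);m=cv2.inRange(h,(0,0,170),(180,60,255))
    m=cv2.morphologyEx(m,cv2.MORPH_CLOSE,np.ones((9,9)))
    k,lab,s,ce=cv2.connectedComponentsWithStats(m);pc=proj(r,[.796,-.054,.015])[0]
    i=min([i for i in range(1,k) if s[i,4]>800],key=lambda i:np.linalg.norm(ce[i]-pc))
    ct=np.argwhere(lab==i)[:,::-1];P=plane(r,ct,.015)[:,:2]*1000
    print('book',s[i],cv2.minAreaRect(P.astype(np.float32)),'mean',P.mean(0))
E
python3 - <<'E'
from h import *
t=np.load("g_top.npy",allow_pickle=True).item();a=cv2.cvtColor(cv2.imread("pics/a_top.png"),cv2.COLOR_BGR2RGB)
book(a,t);book(t["frame"],t)
h1=np.load("h1.npy",allow_pickle=True).item();h2=np.load("h2.npy",allow_pickle=True).item()
candle(h1);candle(h2)
P=plane(h1,[(316,2),(304,102),(224,93),(385,108),(402,9)],.015);print(P[:,:2].round(4))
E
```

```text
book [ 283  137   68   40 2361] ((797.9776611328125, -52.938720703125), (274.7607421875, 151.07301330566406), 84.93029022216797) mean [797.74427036 -52.9974721 ]
book [ 283  137   68   40 2362] ((798.1182250976562, -52.951202392578125), (274.76068115234375, 151.3549346923828), 84.93026733398438) mean [797.90497116 -52.99930865]
lid [664.   35.2] axes 58.0 59.2 seal n 116 ang centroid -51.0 axis -43.9
lid [663.7  35.3] axes 58.0 58.8 seal n 360 ang centroid -53.8 axis -54.2
[[ 0.8714 -0.0593]
 [ 0.7217 -0.0439]
 [ 0.7361  0.0921]
 [ 0.712  -0.1832]
 [ 0.8618 -0.1959]]
```

```bash
cat >> h.py <<'E'
BOOK=np.array([.7978,-.0525])
E
python3 - <<'E'
from h import *
h2=cam("wrist");c,a=candle(h2);a=np.radians(-53.9)
d=BOOK-c;dt=np.arctan2(d[1],d[0])-a;print('turn',np.degrees(dt))
y0=-np.pi/2-dt/2
robot.gripper_to(1.0)
robot.move_ptp([*c,.17],down(y0))
print(robot.movel([*c,.042],v=.1,guard=10));st()
robot.gripper_to(.3,grasp_force=15);st()
robot.move_ptp([*c,.042],down(y0+dt));o=st()
print(o['orientation'],o['wrist_torque'])
robot.gripper_to(1.0);robot.movel([*c,.2],v=.15)
robot.move_ptp([.57,.03,.22],down(-np.pi/2));w=cam("wrist","i2");c,a=candle(w);d=BOOK-c
print('now',np.degrees(a),'target',np.degrees(np.arctan2(d[1],d[0])));st()
im=w["frame"][40:160,200:360];cv2.imwrite("pics/i2c.png",cv2.cvtColor(cv2.resize(im,None,fx=5,fy=5,interpolation=cv2.INTER_CUBIC),cv2.COLOR_RGB2BGR))
E
```

```text
lid [663.5  35.3] axes 57.9 58.8 seal n 360 ang centroid -53.7 axis -54.4
turn 20.712604105466035
False
t 46.6 w 1.001 tcp [0.664  0.0354 0.0427] F [-0.3 -0.2  0. ]
t 47.2 w 0.657 tcp [0.6636 0.0354 0.0421] F [-1.2  1.7  1.4]
t 47.6 w 0.657 tcp [0.6636 0.0353 0.0421] F [ 0.5 -0.9  2.4]
[ 2.68177284  1.57060492 -0.28269378] [0.00223738 0.01954114 0.07078389]
lid [663.8  34.7] axes 57.9 59.0 seal n 379 ang centroid -33.6 axis -34.2
now -33.62282237036786 target -33.03394196668584
t 50.0 w 1.000 tcp [0.5702 0.03   0.2198] F [ 0.2 -0.1 -0.1]
```

View pics/i2c.png

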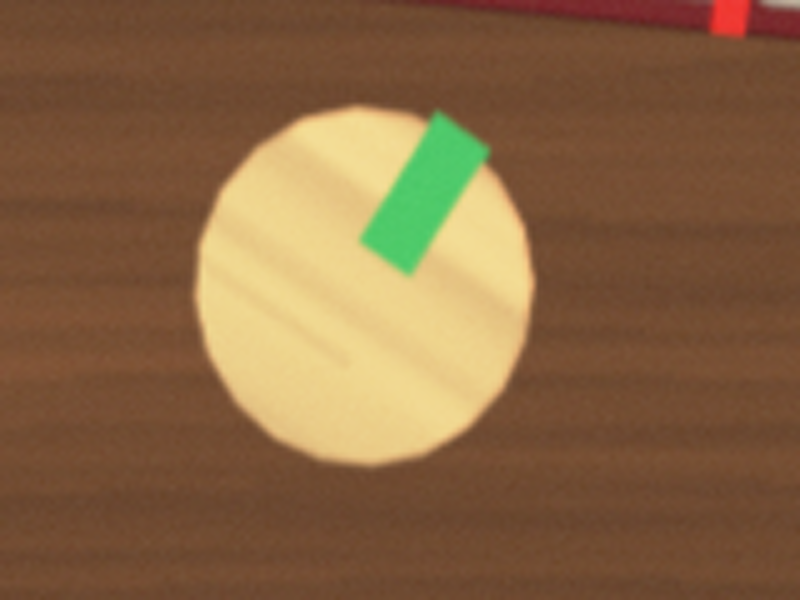

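```bash
python3 - <<'E'
from h import *
robot.move_ptp([.41,.275,.25],down(-np.pi/2));w=cam("wrist","k1");np.save("k1.npy",w,allow_pickle=True);st()
im=w["frame"][0:220,140:440];cv2.imwrite("pics/k1c.png",cv2.cvtColor(cv2.resize(im,(800,587),interpolation=cv2.INTER_CUBIC),cv2.COLOR_RGB2BGR))
print(proj(w,[[.488,.28,.11],[.488,.28,.07]]))
E
```

```text
t 51.2 w 1.004 tcp [0.4108 0.2744 0.2498] F [ 0.1 -0.9 -0.5]
[[271.89232169 117.74495337]
 [272.6742964  117.55078664]]
```

View pics/k1c.png

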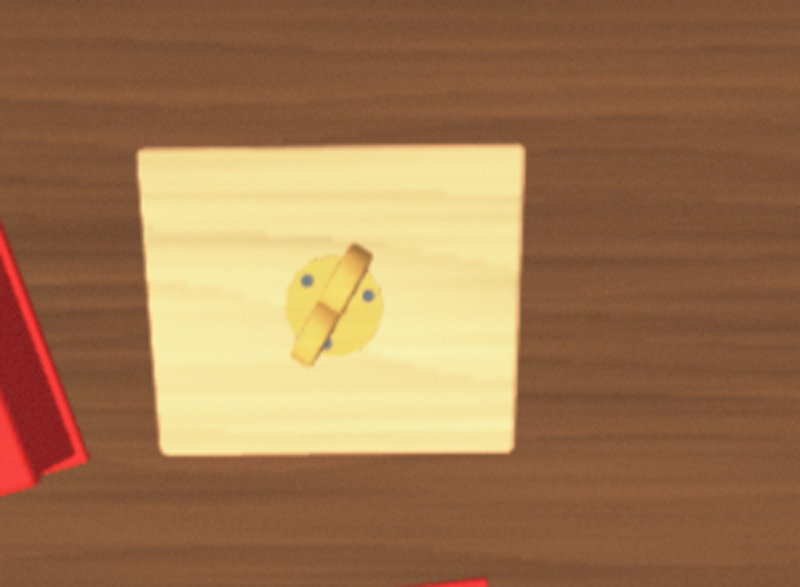

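```bash
python3 - <<'E'
from h import *
w=np.load("k1.npy",allow_pickle=True).item()
k=300/800
c2p=lambda a:np.array(a)*k+[140,0]
E_=plane(w,c2p([(361,252),(303,358)]),.11)[:,:2]
print('wing',E_,E_.mean(0),np.linalg.norm(E_[0]-E_[1]),np.degrees(np.arctan2(*(E_[0]-E_[1])[::-1])))
C=plane(w,c2p([(138,150),(524,146),(514,452),(162,453)]),.07)[:,:2];print(C,C.mean(0))
for i in range(4): print(np.linalg.norm(C[i]-C[i-1]))
D=plane(w,c2p([(335,305)]),.072)[:,:2];print('disc',D)
c=.5*(E_.mean(0)+C.mean(0))
for phi in np.arange(-180,181,30):
    q=robot.ik([*c,.091],down(np.radians(phi)));print(phi,None if q is None else q.round(2))
E
```

```text
wing [[0.50818662 0.27673844]
 [0.47318032 0.29713152]] [0.49068347 0.28693498] 0.04051318774209377 -30.22313385753037
[[0.54650596 0.35991713]
 [0.54781752 0.21650557]
 [0.43346442 0.21477584]
 [0.43307302 0.35876161]] [0.49021523 0.28749004]
0.11343882314372424
0.14341755870549383
0.1143661784608964
0.14398629849701594
disc [[0.49116985 0.28723443]]
-180 [ 0.49  0.37  2.05 -0.    0.72 -2.65]
-150 None
-120 [ 0.49  0.37  2.05 -0.    0.72  2.58]
-90 [ 0.49  0.37  2.05 -0.    0.72  2.06]
-60 [ 0.49  0.37  2.05 -0.    0.72  1.54]
-30 [ 0.49  0.37  2.05 -0.    0.72  1.01]
0 [ 0.49  0.37  2.05 -0.    0.72  0.49]
30 [ 0.49  0.37  2.05 -0.    0.72 -0.03]
60 [ 0.49  0.37  2.05 -0.    0.72 -0.56]
90 [ 0.49  0.37  2.05 -0.    0.72 -1.08]
120 [ 0.49  0.37  2.05 -0.    0.72 -1.61]
150 [ 0.49  0.37  2.05 -0.    0.72 -2.13]
180 [ 0.49  0.37  2.05 -0.    0.72 -2.65]
```

```bash
cat >> h.py <<'E'
KEY=np.array([.4905,.2872])
def stroke(phi,qend=2.95,step=.15,F=40,lim=.55):
    """grip with jaw yaw phi, wind clockwise (q6 up)"""
    robot.gripper_to(.4)
    robot.move_ptp([*KEY,.15],down(phi))
    print('down hit',robot.movel([*KEY,.091],v=.08,guard=10))
    robot.gripper_to(0,grasp_force=F);o=st()
    q=o['joint_positions'].copy();q0=q[5];log=[];stop=False
    t0=o['wrist_torque'][2]
    while q[5]<qend-1e-3:
        q[5]=min(q[5]+step,qend);robot.set_joints(q);o=robot.get_obs()
        tz=o['wrist_torque'][2];log.append((round(q[5],2),round(q[5]-o['joint_positions'][5],3),round(tz-t0,3),round(o['width'],3)))
        if abs(tz-t0)>lim: stop=True;break
    print('q6 %.3f->%.3f turned %.3f stop %s t0 %.3f'%(q0,q[5],q[5]-q0,stop,t0));print(log)
    return stop,q[5]
def letgo():
    robot.gripper_to(.4);p=robot.get_obs()['tool_pos'];robot.movel([*KEY,.15],v=.15);st()
E
python3 - <<'E'
from h import *
print(stroke(np.radians(60),qend=.7))
E
```

```text
down hit False
t 55.8 w 0.094 tcp [0.4912 0.288  0.0914] F [ 2.1  7.2 -2.4]
q6 -0.559->0.700 turned 1.259 stop False t0 0.077
[(np.float64(-0.41), np.float64(0.003), np.float64(-0.221), 0.092), (np.float64(-0.26), np.float64(0.006), np.float64(-0.18), 0.097), (np.float64(-0.11), np.float64(0.008), np.float64(-0.236), 0.097), (np.float64(0.04), np.float64(0.007), np.float64(-0.139), 0.097), (np.float64(0.19), np.float64(0.007), np.float64(-0.237), 0.1), (np.float64(0.34), np.float64(0.007), np.float64(-0.189), 0.095), (np.float64(0.49), np.float64(0.007), np.float64(-0.234), 0.099), (np.float64(0.64), np.float64(0.007), np.float64(-0.202), 0.097), (np.float64(0.7), np.float64(0.008), np.float64(-0.214), 0.095)]
(False, np.float64(0.7))
```

```bash
cat >> h.py <<'E'
def cont(qend,step=.15,lim=.55):
    o=robot.get_obs();q=o['joint_positions'].copy();q0=q[5];stop=False;log=[]
    while q[5]<qend-1e-3:
        q[5]=min(q[5]+step,qend);robot.set_joints(q);o=robot.get_obs();tz=o['wrist_torque'][2]
        log.append((float(round(q[5],2)),float(round(tz,2)),float(round(o['width'],3))))
        if abs(tz)>lim: stop=True;break
    print('q6 %.3f->%.3f stop %s'%(q0,q[5],stop),log);st();return stop
E
python3 - <<'E'
from h import *
if not cont(2.95):
    letgo()
    q=robot.get_obs()['joint_positions'].copy();q[5]-=np.pi;robot.set_joints(q);w=cam("wrist","k2")
    phi=robot.get_obs();print(q[5])
E
```

```text
q6 0.692->2.950 stop False [(0.84, -0.15, 0.098), (0.99, -0.15, 0.099), (1.14, -0.11, 0.093), (1.29, -0.14, 0.094), (1.44, -0.1, 0.099), (1.59, -0.15, 0.098), (1.74, -0.13, 0.096), (1.89, -0.13, 0.094), (2.04, -0.08, 0.099), (2.19, -0.11, 0.098), (2.34, -0.12, 0.096), (2.49, -0.06, 0.093), (2.64, -0.07, 0.095), (2.79, -0.05, 0.098), (2.94, -0.13, 0.096), (2.95, 0.05, 0.099)]
t 62.4 w 0.099 tcp [0.4895 0.2893 0.0913] F [-10.4  17.4   1.4]
t 63.6 w 0.400 tcp [0.4903 0.2871 0.1497] F [-0.4 -0.2 -0.4]
-0.19247732670582796
```

```bash
python3 - <<'E'
from h import *
q=robot.get_obs();print(robot.get_obs()['orientation'],np.degrees(.49-2.95))
robot.move_ptp([.41,.275,.25],down(-np.pi/2));w=cam("wrist","k3");np.save("k3.npy",w,allow_pickle=True);st()
im=w["frame"][60:160,200:340];cv2.imwrite("pics/k3c.png",cv2.cvtColor(cv2.resize(im,(700,500),interpolation=cv2.INTER_CUBIC),cv2.COLOR_RGB2BGR))
E
```

```text
[-2.76362809  1.56982687  2.62839717] -140.9476176021825
t 68.3 w 0.399 tcp [0.41   0.275  0.2499] F [-0.1 -0.5 -0.3]
```

View pics/k3c.png

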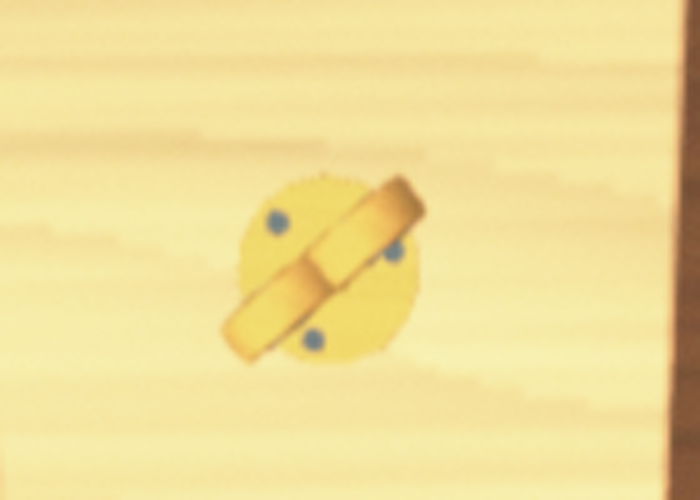

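```bash
python3 - <<'E'
from h import *
w=np.load("k3.npy",allow_pickle=True).item()
f=lambda a:np.array(a)/5+[200,60]
print(plane(w,f([(412,195),(237,345)]),.108)[:,:2],plane(w,f([(324.5,270)]),.108),plane(w,f([(328,268)]),.072))
E
```

```text
[[0.50376886 0.27079371]
 [0.4771595  0.30341224]] [[0.49063308 0.28689593 0.108     ]] [[0.49124955 0.28767654 0.072     ]]
```

```bash
cat >> h.py <<'E'
KEY=np.array([.4900,.2882])
E
python3 - <<'E'
from h import *
r=stroke(np.radians(39.5),qend=2.95,lim=.5);print(r);st()
E
```

```text
down hit False
t 72.0 w 0.096 tcp [0.4904 0.2884 0.0913] F [1.7 2.  1.3]
q6 -0.199->2.950 turned 3.149 stop False t0 -0.007
[(np.float64(-0.05), np.float64(0.003), np.float64(-0.105), 0.097), (np.float64(0.1), np.float64(0.006), np.float64(-0.11), 0.098), (np.float64(0.25), np.float64(0.007), np.float64(-0.112), 0.099), (np.float64(0.4), np.float64(0.008), np.float64(-0.128), 0.095), (np.float64(0.55), np.float64(0.008), np.float64(-0.112), 0.099), (np.float64(0.7), np.float64(0.008), np.float64(-0.094), 0.098), (np.float64(0.85), np.float64(0.007), np.float64(-0.033), 0.097), (np.float64(1.0), np.float64(0.007), np.float64(-0.082), 0.099), (np.float64(1.15), np.float64(0.007), np.float64(-0.075), 0.095), (np.float64(1.3), np.float64(0.007), np.float64(-0.02), 0.094), (np.float64(1.45), np.float64(0.007), np.float64(-0.049), 0.096), (np.float64(1.6), np.float64(0.007), np.float64(-0.046), 0.098), (np.float64(1.75), np.float64(0.007), np.float64(-0.036), 0.099), (np.float64(1.9), np.float64(0.007), np.float64(-0.062), 0.093), (np.float64(2.05), np.float64(0.007), np.float64(-0.073), 0.099), (np.float64(2.2), np.float64(0.007), np.float64(-0.083), 0.098), (np.float64(2.35), np.float64(0.007), np.float64(-0.036), 0.096), (np.float64(2.5), np.float64(0.007), np.float64(-0.032), 0.09), (np.float64(2.65), np.float64(0.007), np.float64(-0.095), 0.098), (np.float64(2.8), np.float64(0.007), np.float64(-0.062), 0.096), (np.float64(2.95), np.float64(0.007), np.float64(-0.074), 0.092)]
(False, np.float64(2.95))
t 77.5 w 0.092 tcp [0.49   0.2888 0.0912] F [-6.7  4.2  4.7]
```

```bash
python3 - <<'E'
from h import *
letgo()
robot.move_ptp([.41,.275,.25],down(-np.pi/2));w=cam("wrist","k4");np.save("k4.npy",w,allow_pickle=True);st()
im=w["frame"][60:160,200:340];cv2.imwrite("pics/k4c.png",cv2.cvtColor(cv2.resize(im,(700,500),interpolation=cv2.INTER_CUBIC),cv2.COLOR_RGB2BGR))
E
```

```text
t 78.7 w 0.398 tcp [0.4898 0.2881 0.1497] F [ 0.2 -0.7 -0.9]
t 79.6 w 0.398 tcp [0.41   0.2749 0.2489] F [ 0.2 -0.6 -0.6]
```

View pics/k4c.png

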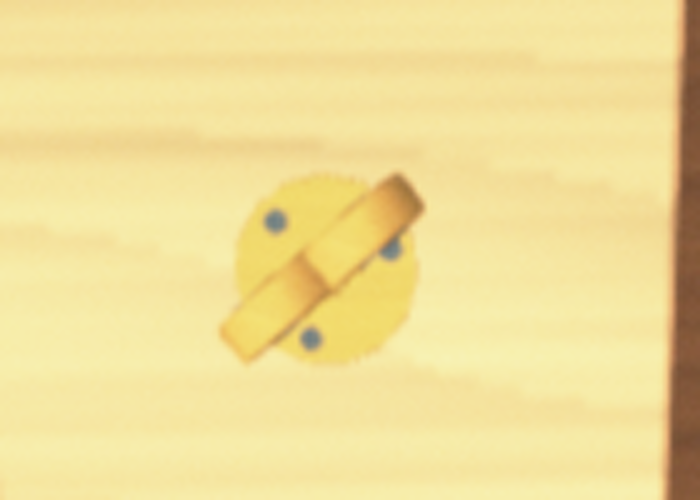

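```bash
python3 - <<'E'
from h import *
r=stroke(np.radians(39.5),qend=2.95,step=.06,F=50,lim=.45);print(r);st()
E
```

```text
down hit False
t 83.2 w 0.093 tcp [0.4903 0.2884 0.0912] F [1.  2.8 1.5]
q6 -0.199->0.161 turned 0.360 stop True t0 -0.079
[(np.float64(-0.14), np.float64(0.001), np.float64(0.02), 0.099), (np.float64(-0.08), np.float64(0.002), np.float64(0.057), 0.098), (np.float64(-0.02), np.float64(0.003), np.float64(-0.029), 0.097), (np.float64(0.04), np.float64(0.003), np.float64(0.039), 0.098), (np.float64(0.1), np.float64(0.003), np.float64(0.062), 0.101), (np.float64(0.16), np.float64(0.004), np.float64(1.335), 0.1)]
(True, np.float64(0.16130075151838916))
t 84.7 w 0.100 tcp [0.4903 0.2884 0.0913] F [-1.8  0.2  3.4]
```

```bash
python3 - <<'E'
from h import *
o=robot.get_obs();print(o['wrist_torque'].round(3));
robot.sleep(.3);o=robot.get_obs();print(o['wrist_torque'].round(3),o['joint_positions'][5])
q=o['joint_positions'].copy()
for d in(.02,.04):
    q1=q.copy();q1[5]=.1613+d;robot.set_joints(q1);o=robot.get_obs();print(d,o['wrist_torque'].round(3),o['joint_positions'][5],o['joint_efforts'][5],o['width'])
E
```

```text
[-0.022  0.061  1.256]
[-0.035  0.13   1.326] 0.1601527756427771
0.02 [-0.041  0.088  1.525] 0.1805941667906228 1.6996311396360397 0.1050784475275591
0.04 [-0.03   0.072  1.698] 0.20061763629078116 1.868191882967949 0.10878294410605388
```

```bash
python3 - <<'E'
from h import *
letgo()
robot.move_ptp([.41,.275,.25],down(-np.pi/2));w=cam("wrist","k5");st()
im=w["frame"][60:160,200:340];cv2.imwrite("pics/k5c.png",cv2.cvtColor(cv2.resize(im,(700,500),interpolation=cv2.INTER_CUBIC),cv2.COLOR_RGB2BGR))
E
```

```text
t 86.6 w 0.396 tcp [0.4898 0.2881 0.1497] F [-0.8 -0.5 -0.4]
t 88.3 w 0.396 tcp [0.41   0.2749 0.2496] F [-0.7 -0.6 -1.1]
```

View pics/k5c.png

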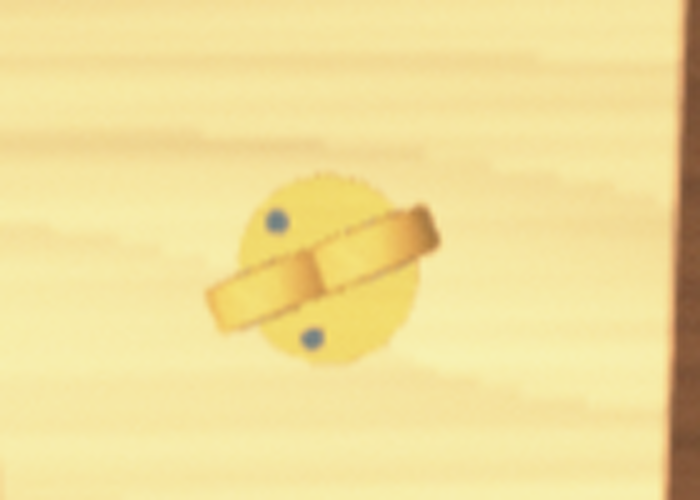

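The wing now sits at −69.6°. From the initial −30.2° that is 6.97 rad clockwise. Against a zero along the box's x axis, it gives 7.50 rad, which matches the stop. I'll run the final checks now.

```bash
python3 - <<'E'
from h import *
robot.gripper_to(.6)
robot.move_ptp([.57,.03,.24],down(-np.pi/2));w=cam("wrist","l0");c,a=candle(w);d=BOOK-c;print('label',np.degrees(a),'target',np.degrees(np.arctan2(d[1],d[0])))
robot.move_ptp([.42,-.2,.45],down(-np.pi/2));w=cam("wrist","l1")
robot.move_ptp([.42,.02,.45],down(-np.pi/2));w2=cam("wrist","l1b");s=cam("scene","l2");t=cam("top","l3");st()
for r,n,x in((w,'l1c',(290,10,420,200)),(s,'l2c',(130,240,260,330))):
    im=r["frame"][x[1]:x[3],x[0]:x[2]];cv2.imwrite(f"pics/{n}.png",cv2.cvtColor(cv2.resize(im,None,fx=4 if n=='l2c' else 3,fy=4 if n=='l2c' else 3,interpolation=cv2.INTER_CUBIC),cv2.COLOR_RGB2BGR))
cx=np.array([np.cos(CY),np.sin(CY)])
for k in(-.078,-.026,.078):
    print(k,[proj(s,np.r_[CAD+k*cx,z])[0].round(1) for z in(.155,.165)],proj(w,np.r_[CAD+k*cx,.155]).round(1))
E
python3 -c "
import cv2,numpy as np
a=cv2.imread('pics/l1c.png');b=cv2.imread('pics/l2c.png')
H=max(a.shape[0],b.shape[0]);p=lambda i:cv2.copyMakeBorder(i,0,H-i.shape[0],0,0,cv2.BORDER_CONSTANT)
c=np.hstack([p(a),p(b)]);print(c.shape);cv2.imwrite('pics/lc.png',cv2.resize(c,(800,int(c.shape[0]*800/c.shape[1]))))"
```

```text
lid [663.6  34.6] axes 57.8 59.0 seal n 326 ang centroid -33.7 axis -33.6
label -33.67663190194017 target -32.99404410771557
t 92.4 w 0.601 tcp [0.4203 0.019  0.4498] F [-0.4  0.1  0.4]
-0.078 [array([158.1, 259.4]), array([157.4, 256.9])] [[353.2 161.5]]
-0.026 [array([174.7, 264.9]), array([174. , 262.5])] [[348.  125.2]]
0.078 [array([209. , 276.5]), array([208.6, 274. ])] [[336.7  45.1]]
(570, 910, 3)
```

View pics/lc.png

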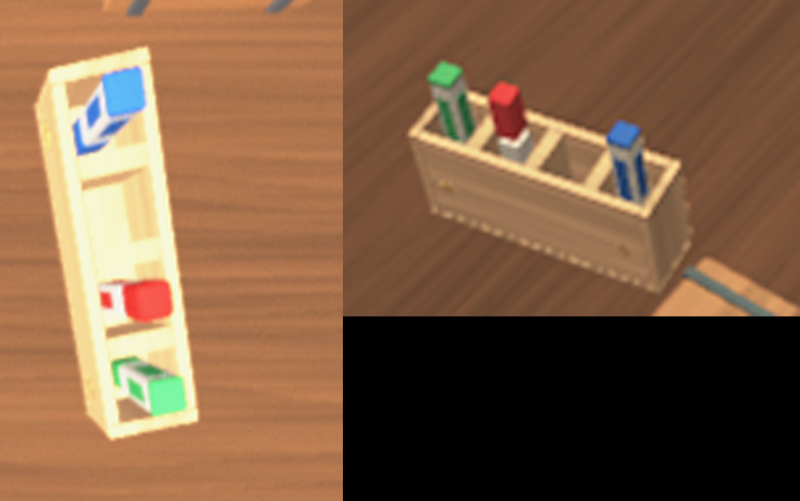

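View pics/l2.png

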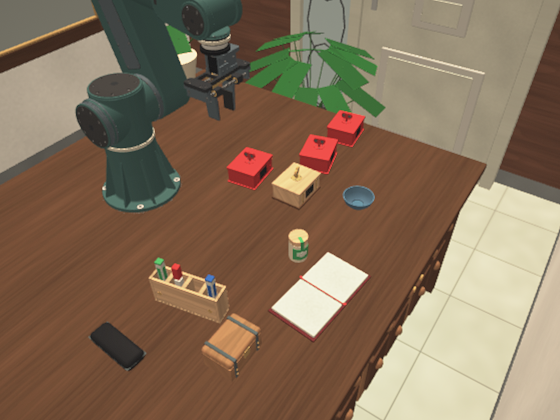

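View pics/l3.png

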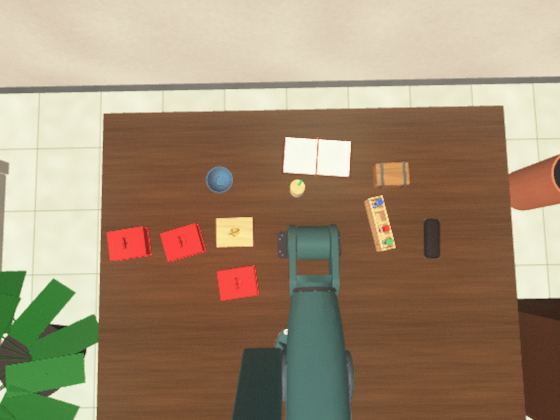

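All three marker tops project where they should for z = 0.155 m, within about 2 px. The bowl (219,179), chest (391,174) and case (432,239) haven't moved. No yellow marker shows in any view. Handing in.

```bash
python3 - <<'E'
from h import *
robot.finish_job();st()
E
```

```text
the job is handed in; nothing more can be done
the job is handed in; nothing more can be done
```

The guest-book corner is ready and I handed the job in at about 92 s; no verdict is reported.

- **Markers:** Green, red and blue stand in the caddy, one each in the 1st, 2nd and 4th compartments from the robot. Their tops project within about 2 px of where markers on the compartment floors should appear. No yellow marker showed in any view.
- **Candle:** I turned it in place by 20.7°, and it still stands on the table. Its label measures −33.7° against −33.0° to the middle of the book, so it is about 0.7° off.
- **Music box:** I chose the wooden box with the brass key and left the three red look-alikes alone. I did not see the brass straps in the description on it. I wound the key clockwise in three grips until the torque rose from under 0.25 N m to 1.3 N m, then 1.7 N m. The wing turned 6.97 rad. If it started in line with the box at zero, that puts the key at about 7.50 rad, the stop.
- **Other things:** The bowl, the chest and the glasses case look unmoved in the last top view.

Two readings disagreed with what I expected. The torque while winding often read below the stated 0.15 N m and varied in sign, though the camera confirmed the key was turning. There was also a sideways force of about 20 N at the end of the first stroke, so I moved the assumed key axis by about 1 mm before the next one.

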